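Load the electrode bath and register it

TASK

Get the thermostatted electrode bath ready for a calibration: lift its lid off by the knob and set it down flat, knob up, on the bench clear of the bath, then put every electrode that is in the blue stand through a port of its own in the bath's steel plate, all the way down until its white collar sits flat on the plate. When they are all in, take the hand scanner, hold it steady in front of the barcode label on the bath's front for two seconds, a few centimetres away, level and pointing squarely at the middle of the label, and lay it back in the middle of its charging pad, lined up with the pad. Do not let an electrode fall over, and leave the timer, the glass bottles and the flask where they stand.

Things in the scene. Friction and masses are not known exactly. Their poses are not given: they have to be found in the camera images.
- bath: white bench-top bath, 160 mm deep (x), 190 mm wide (y), fixed. Origin: centre of its underside on the bench; x from front to back (front panel at x = -80 mm); z up. Deck at z = 90 mm; on it a raised steel port plate 130 mm square about the centre, 14 mm thick, top at z = 100 mm, with four ports; below it an empty well, floor at z = 11 mm
- port0 (a point): centre of the mouth of port 0, a round hole straight down through the plate, 15 mm wide with a chamfered edge, level with the plate's top. Ports lie 28 mm either side of the bath's centre in x and y; this is the front left one seen from the bath's front
- port1 (a point): centre of the mouth of port 1, a round hole straight down through the plate, 15 mm wide with a chamfered edge, level with the plate's top. Ports lie 28 mm either side of the bath's centre in x and y; this is the front right one seen from the bath's front
- port2 (a point): centre of the mouth of port 2, a round hole straight down through the plate, 15 mm wide with a chamfered edge, level with the plate's top. Ports lie 28 mm either side of the bath's centre in x and y; this is the back left one seen from the bath's front
- port3 (a point): centre of the mouth of port 3, a round hole straight down through the plate, 15 mm wide with a chamfered edge, level with the plate's top. Ports lie 28 mm either side of the bath's centre in x and y; this is the back right one seen from the bath's front
- label (a point): middle of the white barcode label (64 mm wide, 36 mm high, upright) on the bath's front panel, 58 mm left of the panel's middle and 50 mm above the bench; axes as the bath's, so the label faces its -x
- lid: loose silvery square lid, 142 mm, 220 g. Origin: centre of the lower edge of its 9 mm skirt, at z = 0 when it lies on the bench. On the bath its small inner rest pads (z = 8.5 mm) stand on the port plate, the skirt hanging round that with 4 mm to spare: lift straight up. Black round knob in the middle, 29 mm across from z = 27 to 41 mm, top at 46 mm, thinner neck below
- stand: blue electrode stand, 110 mm square, fixed, top plate at z = 110 mm with four 16 mm holes 28 mm either side of the centre in x and y, from which the electrodes hang by their collars. Origin: centre of its underside; z up
- electrode_blue: electrode with blue cap and glass shaft, upright, 70 g; may be absent. Shaft 12 mm thick, 85 mm long, its last 9 mm tapering to a 5 mm tip; white collar 24 mm across from z = 85 to 93 mm; cap 18 mm across up to z = 135 mm (grip it from above); steel plug on top up to 152 mm. Origin: on the axis at the very tip; z up to the cap
- electrode_red: electrode with red cap and glass shaft, upright, 70 g; may be absent. Shaft 12 mm thick, 85 mm long, its last 9 mm tapering to a 5 mm tip; white collar 24 mm across from z = 85 to 93 mm; cap 18 mm across up to z = 135 mm (grip it from above); steel plug on top up to 152 mm. Origin: on the axis at the very tip; z up to the cap
- electrode_black: electrode with black cap and black shaft, upright, 70 g; may be absent. Shaft 12 mm thick, 85 mm long, its last 9 mm tapering to a 5 mm tip; white collar 24 mm across from z = 85 to 93 mm; cap 18 mm across up to z = 135 mm (grip it from above); steel plug on top up to 152 mm. Origin: on the axis at the very tip; z up to the cap
- electrode_green: electrode with green cap and grey shaft, upright, 70 g; may be absent. Shaft 12 mm thick, 85 mm long, its last 9 mm tapering to a 5 mm tip; white collar 24 mm across from z = 85 to 93 mm; cap 18 mm across up to z = 135 mm (grip it from above); steel plug on top up to 152 mm. Origin: on the axis at the very tip; z up to the cap
- scanner: cordless pocket barcode scanner, x from -53 to +54 mm, 34 mm high, 150 g: grey body 40 mm wide up to x = +24 mm (grip it here across y, from above), then a black nose 48 mm wide; orange key on top. Origin: centre of its underside; the beam leaves the dark red window along +x, 18 mm above the underside. No key press: it reads while held steady at the label
- scanner_nose (a point): middle of the scanner's red window, 54.5 mm ahead of its origin and 18 mm above its underside; its +x is the beam
- pad: flat white charging pad with a dark grey rubber top, 140 mm (x) by 80 mm (y), 4 mm thick, fixed on the bench, a small green mark at its -x end. Origin: centre of its underside; the scanner lies along its x
- splash_board: fixed black board standing upright across the bench from x = 0.30 to 0.91 m, 18 mm thick (y from -19 to -1 mm), its top up to 125 mm above the bench: carry things over it. The bath is left of it, stand and pad are right of it. Behind the work, from x = 0.76 m on, a fixed rack carries a long socket box 233 to 377 mm above the bench: keep the wrist clear of it
- burette_stand: fixed burette stand with a stirrer on it, left of the work; its white base begins at y = +0.505 m (x from 0.41 to 0.67 m), its rod rises at y = 0.58 m. The bench between the bath and this base, from x = 0.40 to 0.66 m, is clear: room for the lid
- timer: flat white bench timer, 62 x 62 x 16 mm, a bystander; origin centre of underside
- bottle_a: stoppered glass bottle, 60 mm across and 141 mm high, a bystander; origin centre of underside
- squat_flask: squat glass flask with a black stopper, 65 mm across and 103 mm high, a bystander; origin centre of underside
Not all that is in view belongs to the job. Leave any yellow look-alike of the electrode_red alone.

How it is judged:
By the outcome, as a careful person would: the job done as asked, in the order asked, and still so for the second after the job is handed in, with the robot touching nothing.
Of electrode_blue, electrode_red, electrode_black, electrode_green only 2 to 4 are there at a start; the rules pass over those that are not, and their reading is None.
At some moment in a run one of scanner may be knocked a few centimetres aside while the robot is not near it.
It also fails if it takes over 210 s, if anything falls off the work surface, if the arm or the gripper's body presses on something with over 40 N, if the wrist force passes 120 N, or if a joint passes its speed limit or range.

ROBOT

A 6-joint arm with a two-finger parallel gripper is mounted at the origin on a cart in front of the work surface, level with it; the furniture and walls round the work are solid. World frame = base frame: x ahead of the robot, y to its left, z up, the work surface at z = 0. Lengths are in m, angles in degrees, forces in N, time in s.
With the tool pointing down it reaches from about 0.4 to 0.925 m from the base axis. Payload 12.5 kg.
Tool frame: the origin (TCP) lies on the centre line of the jaws, within the pads' length; the fingertips stand 19 mm ahead of it and the grasp point (between the pads) is the TCP; z points along the fingers, y is the line along which they close (so a half turn about z gives the same grasp; the last joint's range is limited). The gripper opens to 95 mm and grips with 3 to 60 N. Pads are 20 mm wide; open, the fingers measure 119 mm over their backs; the gripper's body (75 mm by 180 mm) begins 59 mm behind the grasp point.
Start: joints at [63.564, 28.126, 89.318, -0, 62.55, -6.05], TCP at [0.218, 0.586, 0.234] pointing down, gripper open.
Joint ranges: [-177.58, 177.58], [-47.91, 125.51], [2.72, 160], [-65.01, 245.01], [3.68, 167.84], [-153.87, 153.87]. Speed limits (degrees/s): [127.2, 127.2, 159.86, 180, 180, 180].

INTERFACE

Orientations are given as a 3x3 rotation matrix whose columns are the frame's x, y, z axes.
In Python, from workcell import robot gives the robot as it stands.
- The arm moves only by the tool jog_arm, never from a script. Its argument "deltas" is a list of rows, each a list of 3 entries, a list of its own where there are three numbers: the closure, from -1 (fully open) to 1 (shut), then the shift along the tool's x, y, z in m, then the turn about the tool's z in rad. In form: [[hand, [x, y, z], twist], ...]. A call has 1 to 10 rows; each row is the pose to reach, as a shift and turn from the pose commanded when the call began, along the tool's axes at that moment; what a row does not reach only later rows make up. A row lasts 1/10 s, in which the tool goes at most 50 mm and 8.59 degrees, less where a joint would pass 70% of its speed; a pose out of reach is approached as far as the arm can. A call with a gripper value outside its range is refused whole. The fingers move at their own pace and stop on an object; "force" is the grip in N (left out, the last holds). Time passes only in rows, so rows that repeat a pose let the fingers close. It gives the time, the measured TCP pose, the force, the opening and the grip force at its end, in the units of the state.
- robot.read_state(): the state, without advancing time (a new reading comes with each control period).
- robot.grab_frame(name): name is "scene" or "top" or "wrist"; returns the picture (400x640x3 uint8, blue, green, red); there is no depth.
- robot.camera_params(name): a dict with "intrinsics" (3x3 intrinsics, pixels), "R" (3x3) and "t" (3): a world point X has camera coordinates R X + t. Camera axes: x right, y down, z forward; pixel columns grow to the right and rows downward; lengths in m; the calibration is good to about 2 mm. A picture is of the moment at which its call begins: read the wrist's pose just before it. camera_params takes no time and is no camera call; for the wrist camera it gives the pose at the moment of the call.
- robot.close_job(): hands the job in; it is judged then, once.
The state is a dict: "t": time; "qpos": joint angles; "dq": joint speeds; "joint_efforts": joint torques, N m; "tool_pos": TCP position; "tool_rot": TCP orientation; "ft_force": force on the tool from outside, world axes, zero at the start; "torque": the same for the moment, N m; "opening": opening from 0.0 (shut) to 1.0 (fully open); "gripper_force": force on a finger pad.
Only numpy, scipy, OpenCV 4.12 (cv2) and the standard library are available. Lean on these libraries where they do the work, as an engineer would, in place of code of your own. Each camera call takes 0.05 s, during which the arm holds its last target. There are 200 camera calls.

## Working session

There is one attempt and no reset: what is moved stays moved. The work goes in short steps, Python scripts to look and compute and a tool call to move; the robot and the scene stay as the last step left them, time stands still between calls to the robot, and variables do not carry over. Pictures are saved under pics/ and viewed, at most 14 in all, crops included, and the job is handed in when it is done.

Besides the shell and the picture viewer there is one more tool, called after "Emit:" as name(argument=value, ...), one argument or row to a line, values as JSON. jog_arm: Moves the arm, as the interface text tells. Its arguments: {"type":"object","properties":{"deltas":{"type":"array"},"force":{"type":"number"}},"required":["deltas"]}

```bash
mkdir -p pics; ls; python3 - <<'E'
from workcell import robot
import cv2,numpy as np
np.set_printoptions(precision=4,suppress=True)
s=robot.read_state();print(s['t'],s['tool_pos'],s['tool_rot'],s['opening'])
for n in('scene','top'):
    cv2.imwrite(f'pics/{n}0.png',robot.grab_frame(n));p=robot.camera_params(n);print(n,p)
E
```

```text
pics
0.0 [0.2176 0.5857 0.2331] [[-0.9374  0.3483 -0.0005]
 [ 0.3483  0.9374 -0.001 ]
 [ 0.0001 -0.0011 -1.    ]] 1.0005011157434092
scene {'intrinsics': array([[414.9704,   0.    , 322.6051],
       [  0.    , 414.9704, 206.1205],
       [  0.    ,   0.    ,   1.    ]]), 'R': array([[ 0.7356, -0.6771,  0.0172],
       [-0.4058, -0.4609, -0.7892],
       [ 0.5423,  0.5736, -0.6139]]), 't': array([-0.3227,  0.321 ,  0.9848])}
top {'intrinsics': array([[500.3235,   0.    , 321.9479],
       [  0.    , 500.3235, 196.2121],
       [  0.    ,   0.    ,   1.    ]]), 'R': array([[-0.0079, -1.    ,  0.0025],
       [-0.9779,  0.0072, -0.209 ],
       [ 0.209 , -0.0041, -0.9779]]), 't': array([0.0884, 0.5483, 1.8967])}
```

View pics/scene0.png

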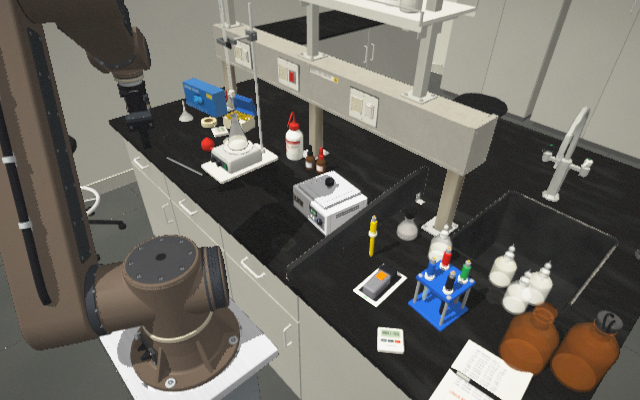

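```bash
python3 - <<'E'
import cv2
a=cv2.imread('pics/top0.png'); c=a[60:310,120:520]
cv2.imwrite('pics/top0c.png',cv2.resize(c,None,fx=2,fy=2,interpolation=cv2.INTER_CUBIC))
E
```

```text
(no output)
```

View pics/top0c.png

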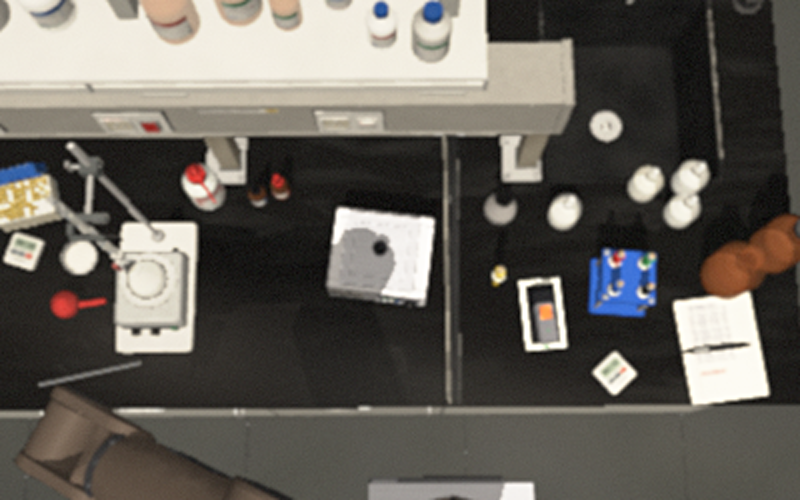

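Scene: the bath with its lid and black knob is at scene (330,200) / top crop (380,250). The blue stand at scene (443,290) holds blue, red, black and green. A yellow look-alike stands alone at scene (373,235). The scanner is on its pad at scene (380,285), and the timer is at (390,340).

Candidates for confusion:
- **Electrodes:** the yellow one at (373,235) is not ours. The four in the stand are blue (431,267), red (446,258), black (450,282) and green (466,270).
- **Timer:** (390,340) is not the pad.
- **Lid knob:** (330,182) is the only black knob on the bath.

A close crop next.

```bash
cat > h.py <<'E'
from workcell import robot
import cv2,numpy as np
np.set_printoptions(precision=4,suppress=True)
def ray(p,uv,z):
    "pixels -> world points on plane z"
    K,R,t=p['intrinsics'],p['R'],np.asarray(p['t'])
    uv=np.atleast_2d(uv); C=-R.T@t
    d=(R.T@np.linalg.inv(K)@np.c_[uv,np.ones(len(uv))].T).T
    return C+d*((z-C[2])/d[:,2])[:,None]
def proj(p,X):
    c=np.atleast_2d(X)@p['R'].T+p['t']; q=c@p['intrinsics'].T; return q[:,:2]/q[:,2:]
def tile(a,x,y,w,h,f): return cv2.resize(a[y:y+h,x:x+w],None,fx=f,fy=f,interpolation=cv2.INTER_CUBIC)
def where(s=None):
    s=s or robot.read_state(); R=s['tool_rot']; print('t',round(s['t'],2),'pos',s['tool_pos'],'yaw',np.degrees(np.arctan2(R[0,1],R[1,1])).round(2),'F',s['ft_force'],'open',round(s['opening'],3),'gf',s['gripper_force'],'q',np.round(s['qpos'],1))
E
python3 - <<'E'
from h import *
a=cv2.imread('pics/top0.png');b=cv2.imread('pics/scene0.png')
m=np.vstack([np.hstack([tile(a,275,155,80,60,5),tile(a,370,180,80,60,5)]),np.hstack([tile(b,345,240,133,100,3)[:300,:400].copy() if 0 else cv2.resize(b[235:335,345:478],(400,300),interpolation=cv2.INTER_CUBIC),cv2.resize(b[165:240,285:385],(400,300),interpolation=cv2.INTER_CUBIC)])])
cv2.imwrite('pics/mos.png',m)
p=robot.camera_params('wrist');s=robot.read_state()
print(p['intrinsics'],'cam in tool',s['tool_rot'].T@(-p['R'].T@p['t']-s['tool_pos']),p['R']@s['tool_rot'])
t=robot.camera_params('top');print(ray(t,[[310,183.5]],.136))
E
```

```text
[[308.7589   0.     323.127 ]
 [  0.     308.7589 196.9983]
 [  0.       0.       1.    ]] cam in tool [ 0.0844  0.     -0.1511] [[ 0.0002  1.      0.0014]
 [-0.9548  0.0006 -0.2972]
 [-0.2972 -0.0013  0.9548]]
[[0.5816 0.1292 0.136 ]]
```

View pics/mos.png

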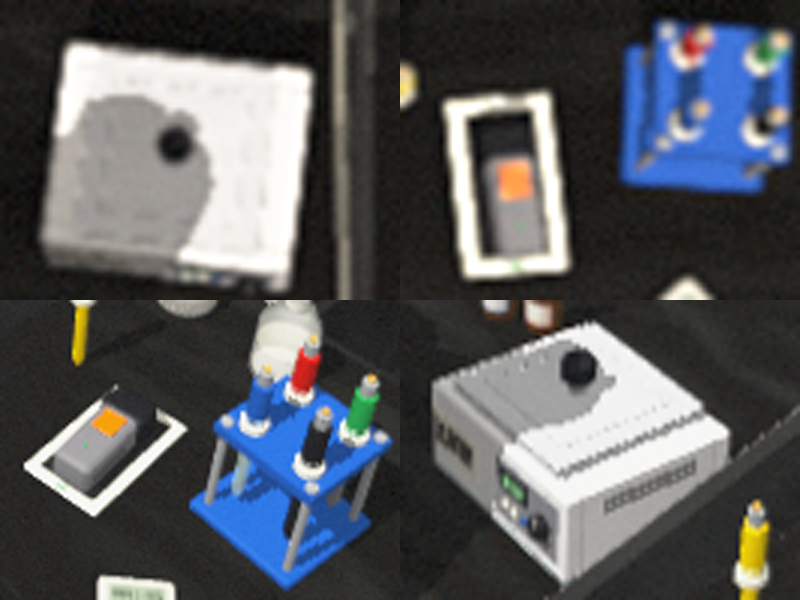

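The crops confirm it. The lid with its black knob is on the bath (tile 575,368), the label is at front left, and the bath is yawed about -6°. The stand holds all four electrodes, and the scanner lies with its black nose towards +x. I'll move the wrist over the bath.

Emit:
jog_arm(
  deltas=[
    [-1,[-0.042,-0.025,-0.007],-0.12],
    [-1,[-0.083,-0.05,-0.013],-0.24],
    [-1,[-0.125,-0.075,-0.02],-0.356],
    [-1,[-0.166,-0.1,-0.027],-0.356],
    [-1,[-0.208,-0.126,-0.033],-0.356],
    [-1,[-0.249,-0.151,-0.04],-0.356],
    [-1,[-0.29,-0.176,-0.047],-0.356],
    [-1,[-0.332,-0.201,-0.053],-0.356],
    [-1,[-0.374,-0.226,-0.06],-0.356],
    [-1,[-0.415,-0.252,-0.067],-0.356],
  ],
)

```text
t: 1.1
tool_pos: [0.5199, 0.2033, 0.3008]
tool_rot: [[-1.0, -0.0, -0.0], [-0.0, 1.0, 0.0], [0.0, 0.0, -1.0]]
ft_force: [1.0, 0.9, 0.5]
opening: 0.999
gripper_force: 0.0
```

Emit:
jog_arm(
  deltas=[
    [-1,[-0.03,-0.036,0],0],
    [-1,[-0.06,-0.073,0],0],
    [-1,[-0.06,-0.073,0],0],
    [-1,[-0.06,-0.073,0],0],
  ],
)

```text
t: 1.5
tool_pos: [0.579, 0.1313, 0.2999]
tool_rot: [[-1.0, 0.002, -0.001], [0.002, 1.0, 0.0], [0.001, 0.0, -1.0]]
ft_force: [-0.8, -0.1, -0.0]
opening: 1.001
gripper_force: 0.0
```

```bash
python3 - <<'E'
from h import *
import pickle
where();p=robot.camera_params('wrist');a=robot.grab_frame('wrist');cv2.imwrite('pics/w1.png',a);pickle.dump(p,open('w1.pkl','wb'))
cv2.imwrite('pics/w1z.png',cv2.resize(a,(800,500),interpolation=cv2.INTER_CUBIC))
E
```

```text
t 1.5 pos [0.579  0.1313 0.2999] yaw 0.11 F [-0.838  -0.1332 -0.0424] open 1.001 gf 0.0 q [  6.4  22.2  88.7   0.   69.1 -83.5]
```

View pics/w1z.png

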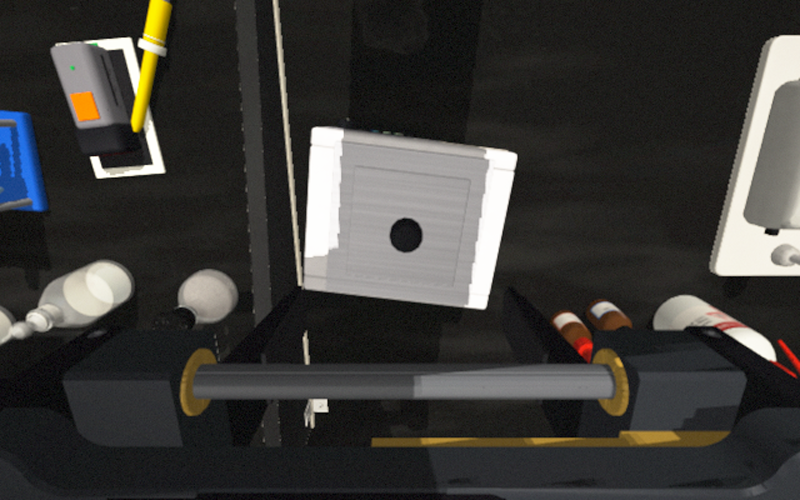

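```bash
cat >> h.py <<'E'
from scipy.optimize import least_squares
def fit(obs,x0):
    "obs: list of (cam params, local points Nx3, pixels Nx2); fits x,y,yaw"
    def W(v,L):
        c,s=np.cos(v[2]),np.sin(v[2]); L=np.atleast_2d(L); return np.c_[v[0]+c*L[:,0]-s*L[:,1],v[1]+s*L[:,0]+c*L[:,1],L[:,2]]
    r=least_squares(lambda v:np.concatenate([(proj(p,W(v,L))-q).ravel() for p,L,q in obs]),x0,loss='soft_l1')
    print('fit',r.x[:2],'yaw',np.degrees(r.x[2]).round(2),'res px',np.round(r.fun,1)); return r.x,W
E
python3 - <<'E'
from h import *
import pickle
p=pickle.load(open('w1.pkl','rb'))
q=np.array([[312,127],[517,153],[303,290],[487,309]])/1.25
L=[[-.08,-.095,.09],[-.08,.095,.09],[.08,-.095,.09],[.08,.095,.09]]
v,W=fit([(p,L,q)],[.58,.13,-.1])
print('knob',ray(p,np.array([[406,235]])/1.25,.1375))
E
```

```text
fit [0.5854 0.132 ] yaw -6.9 res px [-1.4 -0.3  1.7 -0.4 -0.2  0.3  0.1  1.2]
knob [[0.582  0.1327 0.1375]]
```

Emit:
jog_arm(
  deltas=[
    [-1,[-0.003,0.001,0.045],0],
    [-1,[-0.003,0.001,0.09],0],
    [-1,[-0.003,0.001,0.13],0],
    [-1,[-0.003,0.001,0.155],0],
    [-1,[-0.003,0.001,0.171],0],
    [1,[-0.003,0.001,0.171],0],
    [1,[-0.003,0.001,0.171],0],
    [1,[-0.003,0.001,0.171],0],
    [1,[-0.003,0.001,0.171],0],
    [1,[-0.003,0.001,0.171],0],
  ],
  force=30,
)

```text
t: 2.55
tool_pos: [0.5821, 0.1332, 0.1305]
tool_rot: [[-1.0, -0.0, 0.001], [-0.0, 1.0, 0.0], [-0.001, 0.0, -1.0]]
ft_force: [-0.5, -0.1, -0.5]
opening: 0.634
gripper_force: 0.0
```

Emit:
jog_arm(
  deltas=[
    [1,[0,0,0],0],
    [1,[0,0,0],0],
    [1,[0,0,0],0],
    [1,[0,0,0],0],
    [1,[0,0,0],0],
    [1,[0,0,0],0],
    [1,[0,0,-0.012],0],
    [1,[0,0,-0.03],0],
    [1,[0,0,-0.055],0],
    [1,[0,0,-0.07],0],
  ],
)

```text
t: 3.55
tool_pos: [0.5822, 0.1332, 0.2019]
tool_rot: [[-1.0, -0.0, 0.002], [-0.0, 1.0, 0.0], [-0.002, 0.0, -1.0]]
ft_force: [-0.2, 0.2, -1.0]
opening: 0.293
gripper_force: 30.0
```

Emit:
jog_arm(
  deltas=[
    [1,[0.004,0.025,0],0],
    [1,[0.01,0.07,0],0],
    [1,[0.015,0.118,0],0],
    [1,[0.02,0.166,0],0],
    [1,[0.02,0.21,0],0],
    [1,[0.02,0.242,0],0],
    [1,[0.02,0.242,0.03],0],
    [1,[0.02,0.242,0.07],0],
    [1,[0.02,0.242,0.11],0],
    [1,[0.02,0.242,0.14],0],
  ],
)

```text
t: 4.55
tool_pos: [0.5612, 0.375, 0.0579]
tool_rot: [[-1.0, -0.0, -0.001], [-0.0, 1.0, -0.001], [0.001, -0.001, -1.0]]
ft_force: [0.4, 0.1, -0.8]
opening: 0.291
gripper_force: 30.0
```

Emit:
jog_arm(
  deltas=[
    [1,[0,0,0.012],0],
    [1,[0,0,0.018],0],
    [1,[0,0,0.021],0],
    [1,[0,0,0.023],0],
    [1,[0,0,0.023],0],
  ],
)

```text
t: 5.05
tool_pos: [0.5625, 0.3755, 0.0382]
tool_rot: [[-1.0, -0.0, 0.002], [-0.0, 1.0, 0.001], [-0.002, 0.001, -1.0]]
ft_force: [-0.1, 0.2, -0.7]
opening: 0.293
gripper_force: 30.0
```

```bash
python3 - <<'E'
from h import *
a=robot.grab_frame('scene');b=robot.grab_frame('wrist')
cv2.imwrite('pics/c1.png',np.hstack([cv2.resize(a[90:290,160:420],(520,400)),cv2.resize(b,None,fx=.4375,fy=1)[:, :280]]))
E
```

```text
(no output)
```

View pics/c1.png

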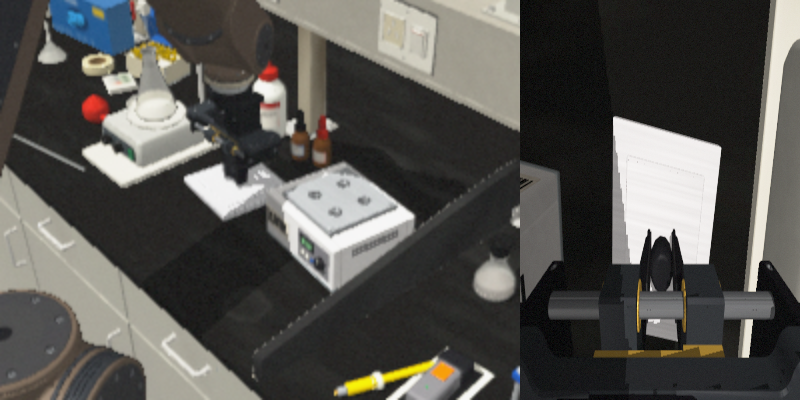

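The open hand shows the lid held level at the bench at crop (230,195), with the ports bare. The yellow look-alike now lies by the scanner at crop (385,378). I'll come back to that later and seat the lid now.

Emit:
jog_arm(
  deltas=[
    [1,[0,0,0.001],0],
    [1,[0,0,0.002],0],
    [1,[0,0,0.003],0],
    [1,[0,0,0.003],0],
  ],
)

```text
t: 5.55
tool_pos: [0.5626, 0.3755, 0.0379]
tool_rot: [[-1.0, -0.0, 0.003], [-0.0, 1.0, 0.002], [-0.003, 0.002, -1.0]]
ft_force: [-8.4, -4.4, 31.3]
opening: 0.294
gripper_force: 30.0
```

Emit:
jog_arm(
  deltas=[
    [1,[0,0,-0.002],0],
    [-0.3,[0,0,-0.002],0],
    [-0.3,[0,0,-0.002],0],
    [-0.3,[0,0,-0.002],0],
    [-0.3,[0,0,-0.002],0],
    [-0.3,[0,0,-0.01],0],
    [-0.3,[0,0,-0.05],0],
    [-0.3,[0,0,-0.1],0],
    [-0.3,[0,-0.03,-0.15],0],
    [-0.3,[0,-0.06,-0.19],0],
  ],
)

```text
t: 6.55
tool_pos: [0.5616, 0.32, 0.2194]
tool_rot: [[-1.0, -0.002, 0.001], [-0.002, 1.0, 0.001], [-0.001, 0.001, -1.0]]
ft_force: [0.8, 0.1, -0.4]
opening: 0.65
gripper_force: 0.0
```

Emit:
jog_arm(
  deltas=[
    [-0.3,[0,-0.03,-0.035],0],
    [-0.3,[0.01,-0.07,-0.06],0],
    [-0.3,[0.02,-0.118,-0.07],0],
    [-0.3,[0.025,-0.167,-0.08],0],
    [-0.3,[0.03,-0.216,-0.09],0],
    [-0.3,[0.035,-0.265,-0.1],0],
    [-0.3,[0.04,-0.314,-0.1],0],
    [-0.3,[0.045,-0.363,-0.1],0],
    [-0.3,[0.05,-0.412,-0.1],0],
    [-0.3,[0.055,-0.46,-0.1],0],
  ],
)

```text
t: 7.55
tool_pos: [0.5063, -0.142, 0.3176]
tool_rot: [[-1.0, -0.0, 0.001], [-0.0, 1.0, -0.0], [-0.001, -0.0, -1.0]]
ft_force: [0.9, 0.5, -1.0]
opening: 0.652
gripper_force: 0.0
```

Emit:
jog_arm(
  deltas=[
    [-0.3,[0,-0.045,0],0],
    [-0.3,[0.0,-0.085,0],0],
    [-0.3,[0.0,-0.105,0],0],
    [-0.3,[0.0,-0.105,0],0],
    [-0.3,[0.0,-0.105,0],0],
  ],
)

```text
t: 8.05
tool_pos: [0.5068, -0.2449, 0.317]
tool_rot: [[-1.0, 0.001, -0.0], [0.001, 1.0, 0.0], [0.0, 0.0, -1.0]]
ft_force: [-0.4, 0.8, 0.9]
opening: 0.653
gripper_force: 0.0
```

```bash
python3 - <<'E'
from h import *
import pickle
where();p=robot.camera_params('wrist');a=robot.grab_frame('wrist');cv2.imwrite('pics/w2.png',a);pickle.dump(p,open('w2.pkl','wb'))
b=robot.grab_frame('scene');cv2.imwrite('pics/s2.png',b)
cv2.imwrite('pics/w2z.png',cv2.resize(a[0:300],(800,375),interpolation=cv2.INTER_CUBIC))
E
```

```text
t 8.05 pos [ 0.5068 -0.2449  0.317 ] yaw 0.04 F [-0.3895  0.771   0.9353] open 0.653 gf 0.0 q [ -32.5   18.7   91.5    0.    69.8 -122.5]
```

View pics/w2z.png

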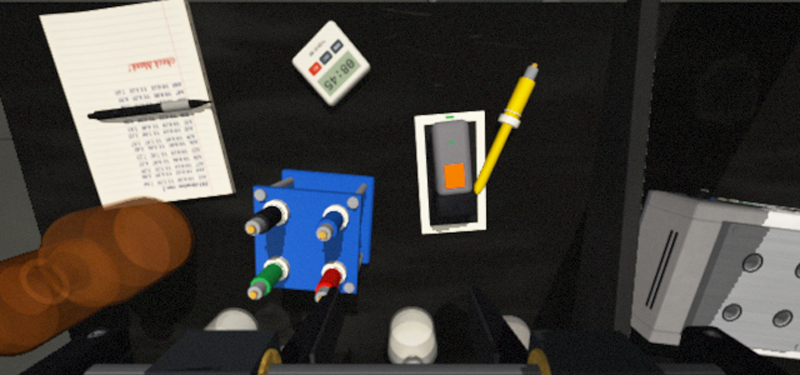

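The yellow electrode lies right of the pad from (535,68) to (480,190), and the scanner is still on its pad. In the stand, by plug tips: black (250,230), blue (323,236), green (254,295), red (321,297). I'll enlarge to measure.

```bash
python3 - <<'E'
from h import *
a=cv2.imread('pics/w2.png')
c=tile(a,190,130,120,120,5)
for i in range(0,120,20):
    cv2.putText(c,str(190+i),(i*5,10),0,.4,(0,255,255),1);cv2.putText(c,str(130+i),(0,i*5+4),0,.4,(0,255,255),1);cv2.line(c,(i*5,0),(i*5,600),(90,90,90),1);cv2.line(c,(0,i*5),(600,i*5),(90,90,90),1)
cv2.imwrite('pics/w2c.png',c)
E
```

```text
(no output)
```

View pics/w2c.png

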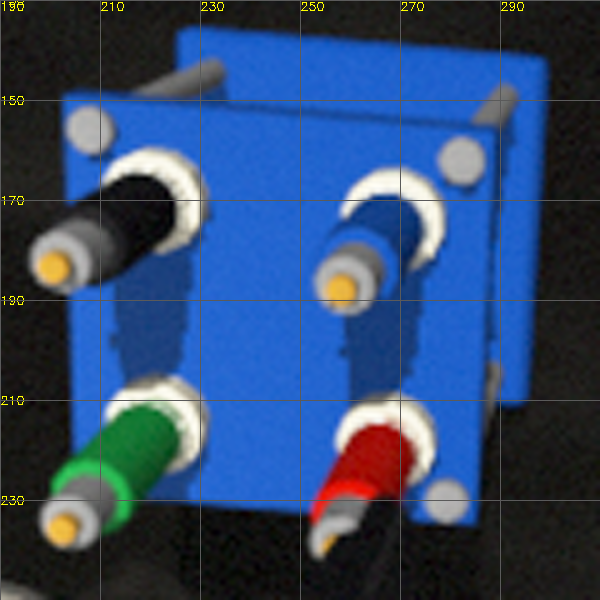

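```bash
python3 - <<'E'
from h import *
import pickle
p=pickle.load(open('w2.pkl','rb'))
v,W=fit([(p,[[-.055,-.055,.11],[-.055,.055,.11],[.055,.055,.11],[-.028,-.028,.177],[-.028,.028,.177],[.028,-.028,.177]],np.array([[203,148.6],[289.4,155.6],[285,234.6],[200.4,183.4],[258,188],[202.4,235.8]]))],[.52,-.3,-.1])
print(W(v,[[-.028,-.028,0],[-.028,.028,0],[.028,-.028,0],[.028,.028,0]]))
print('plugs',ray(p,[[200.4,183.4],[258,188],[202.4,235.8],[255.5,238.5]],.177))
# collar centres (outer ellipse), z=.118
print('collar',ray(p,np.array([[155,202],[393,220],[156,425],[384,442]])/5+[190,130],.116))
# bath ports seen in w2 and w1 fit
wb,_=fit([(pickle.load(open('w1.pkl','rb')),[[-.08,-.095,.09],[-.08,.095,.09],[.08,-.095,.09],[.08,.095,.09]],np.array([[312,127],[517,153],[303,290],[487,309]])/1.25)],[.58,.13,-.1])
print(_(wb,[[-.028,.028,.1],[-.028,-.028,.1],[.028,.028,.1],[.028,-.028,.1]]))
E
```

```text
fit [ 0.5297 -0.3396] yaw -5.36 res px [-4.6 -4.5  4.1 -2.6  2.9  4.5 -0.   0.2 -0.1  0.8 -0.7  0.3]
[[ 0.4992 -0.3648  0.    ]
 [ 0.5044 -0.3091  0.    ]
 [ 0.555  -0.3701  0.    ]
 [ 0.5602 -0.3143  0.    ]]
plugs [[ 0.499  -0.3648  0.177 ]
 [ 0.5036 -0.3089  0.177 ]
 [ 0.5546 -0.3693  0.177 ]
 [ 0.5577 -0.3149  0.177 ]]
collar [[ 0.4994 -0.3641  0.116 ]
 [ 0.5037 -0.3089  0.116 ]
 [ 0.5547 -0.3693  0.116 ]
 [ 0.5592 -0.314   0.116 ]]
fit [0.5854 0.132 ] yaw -6.9 res px [-1.4 -0.3  1.7 -0.4 -0.2  0.3  0.1  1.2]
[[0.5609 0.1632 0.1   ]
 [0.5542 0.1076 0.1   ]
 [0.6165 0.1564 0.1   ]
 [0.6098 0.1008 0.1   ]]
```

Emit:
jog_arm(
  deltas=[
    [0.1,[0.003,-0.035,0.01],0],
    [0.1,[0.003,-0.064,0.03],0],
    [0.1,[0.003,-0.064,0.07],0],
    [0.1,[0.003,-0.064,0.105],0],
    [0.1,[0.003,-0.064,0.14],0],
    [0.1,[0.003,-0.064,0.165],0],
    [0.1,[0.003,-0.064,0.174],0],
    [0.1,[0.003,-0.064,0.174],0],
    [1,[0.003,-0.064,0.174],0],
    [1,[0.003,-0.064,0.174],0],
  ],
  force=20,
)

```text
t: 9.15
tool_pos: [0.5046, -0.3092, 0.1444]
tool_rot: [[-1.0, -0.001, 0.002], [-0.001, 1.0, -0.001], [-0.002, -0.001, -1.0]]
ft_force: [-0.1, 0.0, 0.7]
opening: 0.338
gripper_force: 0.0
```

Emit:
jog_arm(
  deltas=[
    [1,[0,0,0],0],
    [1,[0,0,0],0],
    [1,[0,0,0],0],
    [1,[0,0,0],0],
  ],
)

```text
t: 9.55
tool_pos: [0.5043, -0.3092, 0.1437]
tool_rot: [[-1.0, -0.0, 0.001], [-0.0, 1.0, -0.001], [-0.001, -0.001, -1.0]]
ft_force: [0.3, 0.3, 6.2]
opening: 0.185
gripper_force: 20.0
```

Emit:
jog_arm(
  deltas=[
    [1,[0,0,-0.015],0],
    [1,[0,0,-0.06],0],
    [1,[0,0,-0.105],0],
    [1,[-0.005,0.02,-0.145],0],
    [1,[-0.016,0.065,-0.158],0],
    [1,[-0.027,0.112,-0.158],0],
    [1,[-0.038,0.159,-0.158],0],
    [1,[-0.049,0.206,-0.158],0],
    [1,[-0.06,0.253,-0.158],0],
    [1,[-0.072,0.3,-0.158],0],
  ],
)

```text
t: 10.55
tool_pos: [0.576, -0.0071, 0.3011]
tool_rot: [[-1.0, -0.0, 0.0], [-0.0, 1.0, -0.0], [-0.0, -0.0, -1.0]]
ft_force: [1.8, -0.3, -0.9]
opening: 0.184
gripper_force: 20.0
```

Emit:
jog_arm(
  deltas=[
    [1,[-0.011,0.046,0],0],
    [1,[-0.022,0.092,0],0],
    [1,[-0.032,0.135,0],0],
    [1,[-0.04,0.165,0],0],
    [1,[-0.04,0.165,0.03],0],
    [1,[-0.04,0.165,0.05],0],
    [1,[-0.04,0.165,0.05],0],
    [1,[-0.04,0.165,0.05],0],
  ],
)

```text
t: 11.35
tool_pos: [0.6161, 0.1559, 0.2514]
tool_rot: [[-1.0, -0.0, -0.0], [-0.0, 1.0, 0.0], [0.0, 0.0, -1.0]]
ft_force: [0.0, -0.1, 0.2]
opening: 0.186
gripper_force: 20.0
```

```bash
python3 - <<'E'
from h import *
import pickle
where();p=robot.camera_params('wrist');a=robot.grab_frame('wrist');cv2.imwrite('pics/w3.png',a);pickle.dump(p,open('w3.pkl','wb'))
x,y=230,100
c=tile(a,x,y,160,120,5)
for i in range(0,160,20):
    cv2.putText(c,str(x+i),(i*5,10),0,.4,(0,255,255),1);cv2.putText(c,str(y+i),(0,i*5+4),0,.4,(0,255,255),1);cv2.line(c,(i*5,0),(i*5,5),(0,0,255),1);cv2.line(c,(0,i*5),(5,i*5),(0,0,255),1)
cv2.imwrite('pics/w3c.png',c)
E
```

```text
t 11.35 pos [0.6161 0.1559 0.2514] yaw -0.0 F [ 0.0109 -0.0619  0.1943] open 0.186 gf 19.999874532222748 q [  8.2  28.1  86.5   0.   65.4 -81.8]
```

View pics/w3c.png

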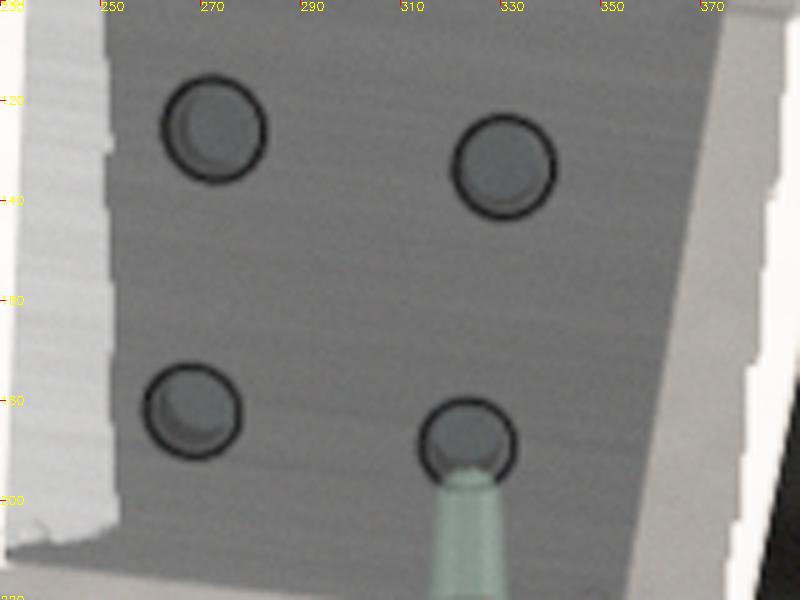

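```bash
python3 - <<'E'
from h import *
import pickle
p=pickle.load(open('w3.pkl','rb'))
q=np.array([[504,167],[215,129],[467,444],[192,411]])/5+[230,100]
L=[[-.028,.028,.1],[-.028,-.028,.1],[.028,.028,.1],[.028,-.028,.1]]
v,W=fit([(p,L,q)],[.58,.13,-.1]);print(W(v,L)); print(ray(p,q,.1))
print('tip pred',proj(p,[[.6161,.1559,.2514-.1185+.002]]), 'tip from px',ray(p,[[323.4,195.5]],.1345))
print('label',W(v,[[-.08,.058,.05]]))
E
```

```text
fit [0.5858 0.1316] yaw -7.31 res px [ 0.   0.  -0.1  0.   0.   0.1  0.1 -0.1]
[[0.5615 0.163  0.1   ]
 [0.5544 0.1074 0.1   ]
 [0.6171 0.1558 0.1   ]
 [0.61   0.1003 0.1   ]]
[[0.5615 0.1629 0.1   ]
 [0.5544 0.1075 0.1   ]
 [0.617  0.1558 0.1   ]
 [0.6101 0.1002 0.1   ]]
tip pred [[323.4613 198.2472]] tip from px [[0.6136 0.1558 0.1345]]
label [[0.5138 0.1993 0.05  ]]
```

Emit:
jog_arm(
  deltas=[
    [1,[-0.0015,0,0.0],0],
    [1,[-0.0015,0,0.012],0],
    [1,[-0.0015,0,0.024],0],
    [1,[-0.0015,0,0.036],0],
    [1,[-0.0015,0,0.048],0],
    [1,[-0.0015,0,0.06],0],
    [1,[-0.0015,0,0.06],0],
  ],
)

```text
t: 12.1
tool_pos: [0.6168, 0.1559, 0.1888]
tool_rot: [[-1.0, -0.0, -0.003], [-0.0, 1.0, -0.0], [0.003, -0.0, -1.0]]
ft_force: [-0.1, -0.2, -1.5]
opening: 0.18
gripper_force: 20.0
```

Emit:
jog_arm(
  deltas=[
    [1,[0,0,0.015],0],
    [1,[0,0,0.03],0],
    [1,[0,0,0.042],0],
    [1,[0,0,0.05],0],
    [1,[0,0,0.053],0],
    [1,[0,0,0.055],0],
    [1,[0,0,0.056],0],
    [1,[0,0,0.056],0],
  ],
)

```text
t: 12.9
tool_pos: [0.6176, 0.156, 0.1353]
tool_rot: [[-1.0, -0.0, 0.001], [-0.0, 1.0, 0.0], [-0.001, 0.0, -1.0]]
ft_force: [-0.5, 0.4, -0.5]
opening: 0.184
gripper_force: 20.0
```

Emit:
jog_arm(
  deltas=[
    [1,[0,0,0.001],0],
    [1,[0,0,0.002],0],
    [1,[0,0,0.003],0],
    [1,[0,0,0.003],0],
  ],
)

```text
t: 13.3
tool_pos: [0.6177, 0.156, 0.1337]
tool_rot: [[-1.0, -0.0, 0.002], [-0.0, 1.0, 0.0], [-0.002, 0.0, -1.0]]
ft_force: [-4.1, -0.3, 12.8]
opening: 0.187
gripper_force: 20.0
```

Emit:
jog_arm(
  deltas=[
    [0.1,[0,0,-0.001],0],
    [0.1,[0,0,-0.001],0],
    [0.1,[0,0,-0.001],0],
    [0.1,[0,0,-0.001],0],
    [0.1,[0,0,-0.02],0],
    [0.1,[0,0,-0.065],0],
    [0.1,[0,0,-0.11],0],
    [0.1,[0.004,-0.03,-0.14],0],
    [0.1,[0.01,-0.075,-0.14],0],
    [0.1,[0.016,-0.12,-0.14],0],
  ],
)

```text
t: 14.3
tool_pos: [0.6012, 0.0351, 0.2729]
tool_rot: [[-1.0, -0.002, 0.002], [-0.002, 1.0, -0.0], [-0.002, -0.0, -1.0]]
ft_force: [-0.3, -1.0, -0.9]
opening: 0.451
gripper_force: 0.0
```

Emit:
jog_arm(
  deltas=[
    [0.1,[0.006,-0.048,0],0],
    [0.1,[0.012,-0.096,0],0],
    [0.1,[0.018,-0.144,0],0],
    [0.1,[0.024,-0.192,0],0],
    [0.1,[0.03,-0.24,0],0],
    [0.1,[0.036,-0.288,0],0],
    [0.1,[0.042,-0.33,0],0],
    [0.1,[0.042,-0.35,0],0],
    [0.1,[0.042,-0.35,0],0],
    [0.1,[0.042,-0.35,0],0],
  ],
)

```text
t: 15.3
tool_pos: [0.5596, -0.3134, 0.2716]
tool_rot: [[-1.0, 0.0, -0.0], [0.0, 1.0, 0.001], [0.0, 0.001, -1.0]]
ft_force: [-0.3, 0.1, 0.1]
opening: 0.451
gripper_force: 0.0
```

Emit:
jog_arm(
  deltas=[
    [0.1,[0,-0.001,0.045],0],
    [0.1,[0,-0.001,0.085],0],
    [0.1,[0,-0.001,0.115],0],
    [0.1,[0,-0.001,0.128],0],
    [0.1,[0,-0.001,0.128],0],
    [1,[0,-0.001,0.128],0],
    [1,[0,-0.001,0.128],0],
    [1,[0,-0.001,0.128],0],
    [1,[0,-0.001,0.128],0],
    [1,[0,-0.001,0.128],0],
  ],
)

```text
t: 16.3
tool_pos: [0.5598, -0.3152, 0.1449]
tool_rot: [[-1.0, -0.0, 0.001], [-0.0, 1.0, -0.001], [-0.001, -0.001, -1.0]]
ft_force: [-1.5, 1.0, 6.4]
opening: 0.184
gripper_force: 20.0
```

Emit:
jog_arm(
  deltas=[
    [1,[0,0,0],0],
    [1,[0,0,-0.015],0],
    [1,[0,0,-0.06],0],
    [1,[0,0,-0.105],0],
    [1,[0,0,-0.145],0],
    [1,[-0.003,0.025,-0.158],0],
    [1,[-0.009,0.07,-0.158],0],
    [1,[-0.015,0.118,-0.158],0],
    [1,[-0.02,0.165,-0.158],0],
    [1,[-0.026,0.21,-0.158],0],
  ],
)

```text
t: 17.3
tool_pos: [0.5852, -0.1032, 0.3021]
tool_rot: [[-1.0, 0.0, 0.0], [0.0, 1.0, 0.0], [-0.0, 0.0, -1.0]]
ft_force: [0.3, -0.0, -0.3]
opening: 0.186
gripper_force: 20.0
```

Emit:
jog_arm(
  deltas=[
    [1,[-0.006,0.047,0],0],
    [1,[-0.012,0.094,0],0],
    [1,[-0.018,0.14,0],0],
    [1,[-0.022,0.18,0],0],
    [1,[-0.0245,0.204,0],0],
    [1,[-0.0245,0.204,0.03],0],
    [1,[-0.0245,0.204,0.05],0],
    [1,[-0.0245,0.204,0.05],0],
    [1,[-0.0245,0.204,0.05],0],
  ],
)

```text
t: 18.2
tool_pos: [0.6101, 0.0988, 0.2525]
tool_rot: [[-1.0, 0.0, 0.0], [0.0, 1.0, 0.0], [-0.0, 0.0, -1.0]]
ft_force: [0.9, 0.4, -0.6]
opening: 0.186
gripper_force: 20.0
```

```bash
python3 - <<'E'
from h import *
import pickle
where();p=robot.camera_params('wrist');a=robot.grab_frame('wrist');cv2.imwrite('pics/w4.png',a)
x,y=230,100
cv2.imwrite('pics/w4c.png',tile(a,x,y,160,120,4))
print(proj(p,[[.61,.1003,.1]]))
E
```

```text
t 18.2 pos [0.6101 0.0988 0.2525] yaw 0.0 F [ 0.8519  0.3925 -0.6281] open 0.186 gf 19.999920129776 q [  3.1  26.6  89.    0.   64.4 -86.9]
[[324.87   187.5229]]
```

View pics/w4c.png

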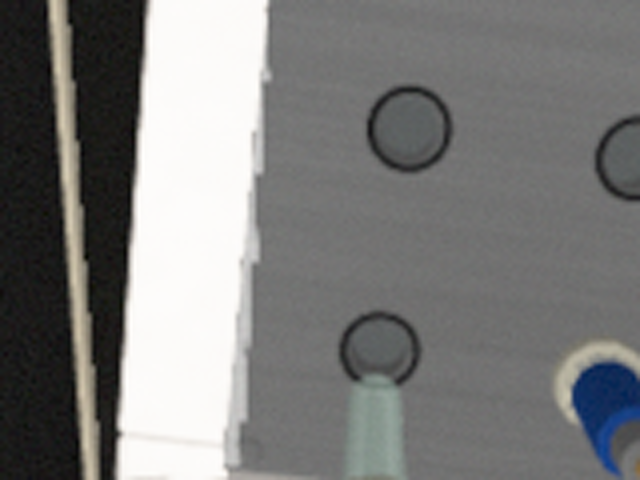

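Blue is seated with its collar flat at (600,385). Red's tip at (377,378) is just over port 3 at (380,350). I'll insert it.

Emit:
jog_arm(
  deltas=[
    [1,[-0.001,0.0012,0.012],0],
    [1,[-0.001,0.0012,0.024],0],
    [1,[-0.001,0.0012,0.036],0],
    [1,[-0.001,0.0012,0.05],0],
    [1,[-0.001,0.0012,0.068],0],
    [1,[-0.001,0.0012,0.088],0],
    [1,[-0.001,0.0012,0.105],0],
    [1,[-0.001,0.0012,0.114],0],
    [1,[-0.001,0.0012,0.118],0],
    [1,[-0.001,0.0012,0.118],0],
  ],
)

```text
t: 19.25
tool_pos: [0.6111, 0.1002, 0.1342]
tool_rot: [[-1.0, -0.0, 0.001], [-0.0, 1.0, 0.0], [-0.001, 0.0, -1.0]]
ft_force: [-1.0, -0.5, 2.0]
opening: 0.181
gripper_force: 20.0
```

Emit:
jog_arm(
  deltas=[
    [1,[0,0,0.001],0],
    [1,[0,0,0.002],0],
    [1,[0,0,0.002],0],
    [1,[0,0,0.002],0],
  ],
)

```text
t: 19.65
tool_pos: [0.6113, 0.1002, 0.134]
tool_rot: [[-1.0, -0.0, 0.002], [-0.0, 1.0, 0.0], [-0.002, 0.0, -1.0]]
ft_force: [-5.6, 0.1, 17.7]
opening: 0.186
gripper_force: 20.0
```

Emit:
jog_arm(
  deltas=[
    [0.1,[0,0,-0.001],0],
    [0.1,[0,0,-0.001],0],
    [0.1,[0,0,-0.001],0],
    [0.1,[0,0,-0.001],0],
    [0.1,[0,0,-0.02],0],
    [0.1,[0,0,-0.065],0],
    [0.1,[0,0,-0.11],0],
    [0.1,[0.004,-0.03,-0.14],0],
    [0.1,[0.01,-0.075,-0.14],0],
    [0.1,[0.015,-0.12,-0.14],0],
  ],
)

```text
t: 20.65
tool_pos: [0.5958, -0.0207, 0.2729]
tool_rot: [[-1.0, -0.002, 0.002], [-0.002, 1.0, -0.0], [-0.002, -0.0, -1.0]]
ft_force: [0.9, 0.3, 0.1]
opening: 0.454
gripper_force: 0.0
```

Emit:
jog_arm(
  deltas=[
    [0.1,[0.006,-0.048,0],0],
    [0.1,[0.012,-0.096,0],0],
    [0.1,[0.018,-0.144,0],0],
    [0.1,[0.024,-0.192,0],0],
    [0.1,[0.03,-0.24,0],0],
    [0.1,[0.036,-0.288,0],0],
    [0.1,[0.041,-0.33,0],0],
    [0.1,[0.041,-0.35,0],0],
    [0.1,[0.041,-0.35,0],0],
    [0.1,[0.041,-0.35,0],0],
  ],
)

```text
t: 21.65
tool_pos: [0.5552, -0.3691, 0.2715]
tool_rot: [[-1.0, -0.0, -0.0], [-0.0, 1.0, 0.001], [0.0, 0.001, -1.0]]
ft_force: [0.1, 0.9, -0.3]
opening: 0.455
gripper_force: 0.0
```

Emit:
jog_arm(
  deltas=[
    [0.1,[0,0,0.045],0],
    [0.1,[0,0,0.085],0],
    [0.1,[0,0,0.115],0],
    [0.1,[0,0,0.128],0],
    [0.1,[0,0,0.128],0],
    [1,[0,0,0.128],0],
    [1,[0,0,0.128],0],
    [1,[0,0,0.128],0],
    [1,[0,0,0.128],0],
    [1,[0,0,0.128],0],
  ],
)

```text
t: 22.65
tool_pos: [0.5553, -0.37, 0.145]
tool_rot: [[-1.0, -0.0, 0.001], [-0.0, 1.0, -0.001], [-0.001, -0.001, -1.0]]
ft_force: [-0.9, 0.7, 6.5]
opening: 0.184
gripper_force: 20.0
```

Emit:
jog_arm(
  deltas=[
    [1,[0,0,0],0],
    [1,[0,0,-0.015],0],
    [1,[0,0,-0.06],0],
    [1,[0,0,-0.105],0],
    [1,[0,0,-0.145],0],
    [1,[0,0.025,-0.158],0],
    [1,[0,0.07,-0.158],0],
    [1,[0,0.118,-0.158],0],
    [1,[0,0.165,-0.158],0],
    [1,[0,0.21,-0.158],0],
  ],
)

```text
t: 23.65
tool_pos: [0.5545, -0.158, 0.303]
tool_rot: [[-1.0, 0.0, 0.001], [0.0, 1.0, -0.0], [-0.001, -0.0, -1.0]]
ft_force: [1.1, -0.8, -0.9]
opening: 0.186
gripper_force: 20.0
```

Emit:
jog_arm(
  deltas=[
    [1,[0,0.047,0],0],
    [1,[-0.001,0.094,0],0],
    [1,[-0.003,0.142,0],0],
    [1,[-0.004,0.19,0],0],
    [1,[-0.006,0.238,0],0],
    [1,[-0.0065,0.285,0],0],
    [1,[-0.0065,0.322,0],0],
    [1,[-0.0065,0.322,0.025],0],
    [1,[-0.0065,0.322,0.05],0],
    [1,[-0.0065,0.322,0.05],0],
  ],
)

```text
t: 24.65
tool_pos: [0.5602, 0.1623, 0.25]
tool_rot: [[-1.0, -0.001, -0.004], [-0.001, 1.0, -0.001], [0.004, -0.001, -1.0]]
ft_force: [-0.5, -0.3, -0.7]
opening: 0.187
gripper_force: 20.0
```

```bash
python3 - <<'E'
from h import *
where();p=robot.camera_params('wrist');a=robot.grab_frame('wrist');cv2.imwrite('pics/w5.png',a)
x,y=230,130
cv2.imwrite('pics/w5c.png',tile(a,x,y,160,120,4))
print(proj(p,[[.5615,.163,.1]]))
E
```

```text
t 24.65 pos [0.5602 0.1623 0.25  ] yaw -0.04 F [-0.4986 -0.3406 -0.7221] open 0.187 gf 19.996024668216705 q [  9.7  23.9  94.    0.   62.4 -80.4]
[[324.2676 190.1496]]
```

View pics/w5c.png

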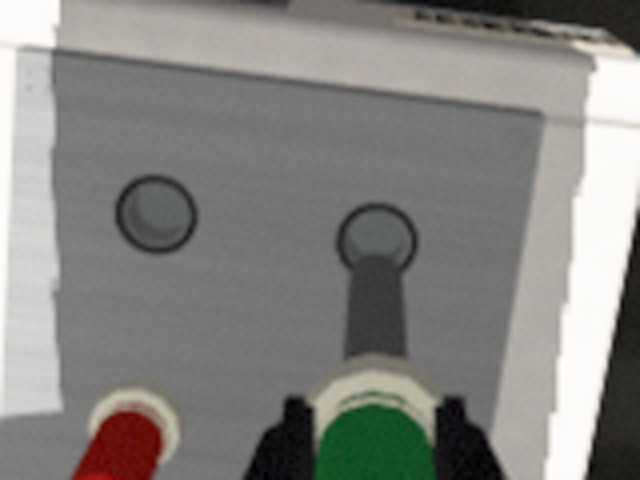

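Red is seated at (135,420). Green's tip at (377,258) is over port 0 at (377,241). I'll insert it with a small +x shift.

Emit:
jog_arm(
  deltas=[
    [1,[-0.001,0.0005,0.0],0],
    [1,[-0.001,0.0005,0.018],0],
    [1,[-0.001,0.0005,0.034],0],
    [1,[-0.001,0.0005,0.05],0],
    [1,[-0.001,0.0005,0.068],0],
    [1,[-0.001,0.0005,0.088],0],
    [1,[-0.001,0.0005,0.105],0],
    [1,[-0.001,0.0005,0.114],0],
    [1,[-0.001,0.0005,0.118],0],
    [1,[-0.001,0.0005,0.118],0],
  ],
)

```text
t: 25.7
tool_pos: [0.5631, 0.1626, 0.1351]
tool_rot: [[-1.0, 0.0, 0.002], [0.0, 1.0, 0.0], [-0.002, 0.0, -1.0]]
ft_force: [-0.2, 0.5, -0.5]
opening: 0.186
gripper_force: 20.0
```

Emit:
jog_arm(
  deltas=[
    [1,[0,0,0.001],0],
    [1,[0,0,0.002],0],
    [1,[0,0,0.002],0],
    [1,[0,0,0.002],0],
  ],
)

```text
t: 26.1
tool_pos: [0.5633, 0.1627, 0.1346]
tool_rot: [[-1.0, -0.0, 0.003], [-0.0, 1.0, 0.0], [-0.003, 0.0, -1.0]]
ft_force: [-4.8, -1.6, 17.2]
opening: 0.185
gripper_force: 20.0
```

Emit:
jog_arm(
  deltas=[
    [0.1,[0,0,-0.001],0],
    [0.1,[0,0,-0.001],0],
    [0.1,[0,0,-0.001],0],
    [0.1,[0,0,-0.001],0],
    [0.1,[0,0,-0.02],0],
    [0.1,[0,0,-0.065],0],
    [0.1,[0,0,-0.11],0],
    [0.1,[0.004,-0.03,-0.14],0],
    [0.1,[0.01,-0.075,-0.14],0],
    [0.1,[0.015,-0.12,-0.14],0],
  ],
)

```text
t: 27.1
tool_pos: [0.5472, 0.0418, 0.2729]
tool_rot: [[-1.0, -0.002, 0.002], [-0.002, 1.0, -0.0], [-0.002, -0.0, -1.0]]
ft_force: [0.9, 0.9, -0.0]
opening: 0.45
gripper_force: 0.0
```

Emit:
jog_arm(
  deltas=[
    [0.1,[0.006,-0.048,0],0],
    [0.1,[0.012,-0.096,0],0],
    [0.1,[0.018,-0.144,0],0],
    [0.1,[0.024,-0.192,0],0],
    [0.1,[0.03,-0.24,0],0],
    [0.1,[0.036,-0.288,0],0],
    [0.1,[0.042,-0.336,0],0],
    [0.1,[0.048,-0.38,0],0],
    [0.1,[0.048,-0.407,0],0],
    [0.1,[0.048,-0.407,0],0],
  ],
)

```text
t: 28.1
tool_pos: [0.4989, -0.3675, 0.2711]
tool_rot: [[-1.0, 0.003, -0.0], [0.003, 1.0, 0.0], [0.0, 0.0, -1.0]]
ft_force: [0.8, 0.7, -1.2]
opening: 0.45
gripper_force: 0.0
```

Emit:
jog_arm(
  deltas=[
    [0.1,[0,0.001,0.045],0],
    [0.1,[0,0.001,0.085],0],
    [0.1,[0,0.001,0.115],0],
    [0.1,[0,0.001,0.128],0],
    [0.1,[0,0.001,0.128],0],
    [1,[0,0.001,0.128],0],
    [1,[0,0.001,0.128],0],
    [1,[0,0.001,0.128],0],
    [1,[0,0.001,0.128],0],
    [1,[0,0.001,0.128],0],
  ],
)

```text
t: 29.1
tool_pos: [0.4998, -0.3636, 0.1449]
tool_rot: [[-1.0, -0.0, 0.001], [-0.0, 1.0, -0.001], [-0.001, -0.001, -1.0]]
ft_force: [-0.9, 0.3, 7.1]
opening: 0.185
gripper_force: 20.0
```

Emit:
jog_arm(
  deltas=[
    [1,[0,0,0],0],
    [1,[0,0,-0.015],0],
    [1,[0,0,-0.06],0],
    [1,[0,0,-0.105],0],
    [1,[0,0,-0.145],0],
    [1,[-0.003,0.025,-0.158],0],
    [1,[-0.008,0.07,-0.158],0],
    [1,[-0.013,0.118,-0.158],0],
    [1,[-0.018,0.165,-0.158],0],
    [1,[-0.024,0.21,-0.158],0],
  ],
)

```text
t: 30.1
tool_pos: [0.5231, -0.1515, 0.3022]
tool_rot: [[-1.0, 0.0, 0.0], [0.0, 1.0, 0.0], [-0.0, 0.0, -1.0]]
ft_force: [1.0, 0.1, -0.5]
opening: 0.182
gripper_force: 20.0
```

Emit:
jog_arm(
  deltas=[
    [1,[-0.005,0.047,0],0],
    [1,[-0.011,0.094,0],0],
    [1,[-0.017,0.142,0],0],
    [1,[-0.023,0.19,0],0],
    [1,[-0.029,0.238,0],0],
    [1,[-0.0315,0.262,0],0],
    [1,[-0.0315,0.262,0.025],0],
    [1,[-0.0315,0.262,0.05],0],
    [1,[-0.0315,0.262,0.05],0],
    [1,[-0.0315,0.262,0.05],0],
  ],
)

```text
t: 31.1
tool_pos: [0.5551, 0.1086, 0.2525]
tool_rot: [[-1.0, -0.0, -0.0], [-0.0, 1.0, 0.0], [0.0, 0.0, -1.0]]
ft_force: [0.3, -0.8, -0.1]
opening: 0.185
gripper_force: 20.0
```

```bash
python3 - <<'E'
from h import *
where();p=robot.camera_params('wrist');a=robot.grab_frame('wrist');cv2.imwrite('pics/w6.png',a)
q=proj(p,[[.5544,.1074,.1]])[0];print(q)
cv2.imwrite('pics/w6c.png',tile(a,230,130,160,120,4))
E
```

```text
t 31.1 pos [0.5551 0.1086 0.2525] yaw -0.0 F [ 0.2825 -0.761  -0.1108] open 0.185 gf 19.999846816062927 q [  4.4  22.2  96.4   0.   61.4 -85.6]
[322.2837 187.0318]
```

View pics/w6c.png

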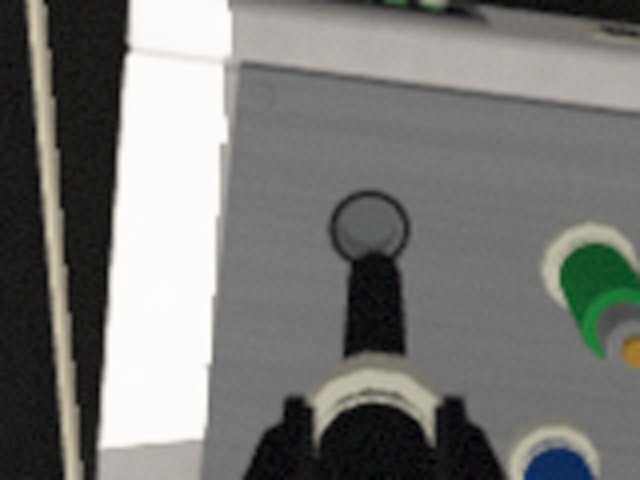

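Green and blue are seated. Black's tip at (375,255) is over port 1 at (370,229). I'll shift -y by 1 mm and insert.

Emit:
jog_arm(
  deltas=[
    [1,[0,-0.0012,0.01],0],
    [1,[0,-0.0012,0.022],0],
    [1,[0,-0.0012,0.036],0],
    [1,[0,-0.0012,0.05],0],
    [1,[0,-0.0012,0.068],0],
    [1,[0,-0.0012,0.088],0],
    [1,[0,-0.0012,0.105],0],
    [1,[0,-0.0012,0.114],0],
    [1,[0,-0.0012,0.118],0],
    [1,[0,-0.0012,0.118],0],
  ],
)

```text
t: 32.15
tool_pos: [0.5552, 0.1074, 0.1344]
tool_rot: [[-1.0, -0.0, 0.001], [-0.0, 1.0, 0.0], [-0.001, 0.0, -1.0]]
ft_force: [0.4, -0.7, 1.1]
opening: 0.184
gripper_force: 20.0
```

Emit:
jog_arm(
  deltas=[
    [1,[0,0,0.001],0],
    [1,[0,0,0.002],0],
    [1,[0,0,0.002],0],
    [1,[0,0,0.002],0],
  ],
)

```text
t: 32.55
tool_pos: [0.5554, 0.1074, 0.134]
tool_rot: [[-1.0, -0.0, 0.003], [-0.0, 1.0, 0.0], [-0.003, 0.0, -1.0]]
ft_force: [-5.9, -2.2, 20.2]
opening: 0.184
gripper_force: 20.0
```

Emit:
jog_arm(
  deltas=[
    [0.1,[0,0,-0.001],0],
    [0.1,[0,0,-0.001],0],
    [0.1,[0,0,-0.001],0],
    [0.1,[0,0,-0.001],0],
    [0.1,[0,0,-0.02],0],
    [0.1,[0,0,-0.065],0],
    [0.1,[0,0,-0.11],0],
    [0.1,[0.01,-0.03,-0.15],0],
    [0.1,[0.025,-0.07,-0.165],0],
    [0.1,[0.04,-0.115,-0.165],0],
  ],
)

```text
t: 33.55
tool_pos: [0.515, -0.0082, 0.2993]
tool_rot: [[-1.0, -0.002, 0.004], [-0.002, 1.0, -0.001], [-0.004, -0.001, -1.0]]
ft_force: [0.5, -0.9, -0.7]
opening: 0.447
gripper_force: 0.0
```

Emit:
jog_arm(
  deltas=[
    [-0.25,[0.02,-0.04,0],0],
    [-0.25,[0.036,-0.08,0],0],
    [-0.25,[0.055,-0.12,0],0],
    [-0.25,[0.055,-0.15,0],0],
    [-0.25,[0.055,-0.15,0],0],
    [-0.25,[0.055,-0.15,0],0],
  ],
)

```text
t: 34.15
tool_pos: [0.4598, -0.1579, 0.2967]
tool_rot: [[-1.0, 0.001, -0.0], [0.001, 1.0, 0.0], [0.0, 0.0, -1.0]]
ft_force: [0.0, -0.1, -1.0]
opening: 0.623
gripper_force: 0.0
```

```bash
python3 - <<'E'
from h import *
import pickle
where();p=robot.camera_params('wrist');a=robot.grab_frame('wrist');cv2.imwrite('pics/w7.png',a);pickle.dump(p,open('w7.pkl','wb'))
q=proj(p,[[.45,-.165,0.02]])[0];print(q);x,y=int(q[0])-80,max(0,int(q[1])-75)
c=tile(a,x,y,160,120,5)
for i in range(0,160,20):
    cv2.putText(c,str(x+i),(i*5,10),0,.4,(0,255,255),1);cv2.putText(c,str(y+i),(0,i*5+4),0,.4,(0,255,255),1);cv2.line(c,(i*5,0),(i*5,5),(0,0,255),1);cv2.line(c,(0,i*5),(5,i*5),(0,0,255),1)
cv2.imwrite('pics/w7c.png',c)
E
```

```text
t 34.15 pos [ 0.4598 -0.1579  0.2967] yaw 0.08 F [ 0.0406 -0.0625 -1.017 ] open 0.623 gf 0.0 q [ -26.7   12.9  103.1    0.    64.  -116.7]
[318.2807 157.0886]
```

View pics/w7c.png

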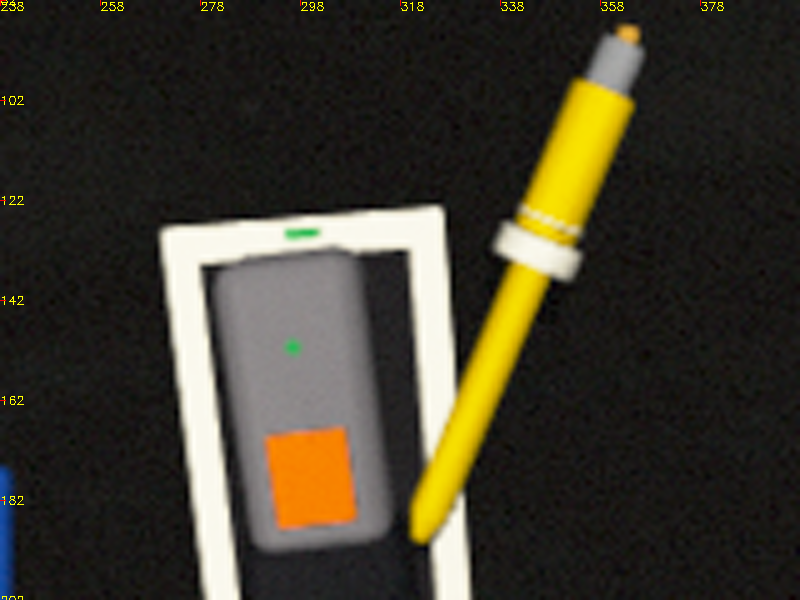

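```bash
python3 - <<'E'
from h import *
import pickle
for f in('w2','w7'):
    p=pickle.load(open(f+'.pkl','rb'));a=cv2.imread(f'pics/{f}.png').astype(int)
    m=((a.min(2)>170)).astype(np.uint8)
    n,lab,st,ce=cv2.connectedComponentsWithStats(m)
    q=proj(p,[[.45,-.165,.004]])[0]
    for i in range(1,n):
        if st[i,4]>300 and st[i,0]<q[0]<st[i,0]+st[i,2] and st[i,1]<q[1]<st[i,1]+st[i,3] :
            h=cv2.convexHull(np.argwhere(lab==i)[:,::-1].astype(np.int32))
            e=cv2.approxPolyDP(h,6,True)[:,0];print(f,st[i],e.tolist());print(ray(p,e,.004)[:,:2])
p=pickle.load(open('w7.pkl','rb'));T=lambda l:ray(p,np.array(l)/5+[238,82],.038)[:,:2]
print('LED,key',T([[293,347],[311,478]]));print('rear L mid R, front L mid R',T([[222,275],[290,255],[358,252],[256,550],[325,545],[393,535]]))
print('body sides L,R at mid',T([[231,400],[375,392]]))
print('yellow tip',ray(p,np.array([[412,500],[420,540]])/5+[238,82],.01)[:,:2])
print('mark',ray(p,np.array([[302,233]])/5+[238,82],.004))
E
```

```text
w2 [ 332   89   56   98 1215] [[386, 89], [385, 134], [350, 185], [338, 186], [332, 93]]
[[ 0.4061 -0.156 ]
 [ 0.469  -0.1537]
 [ 0.5471 -0.2035]
 [ 0.5487 -0.2222]
 [ 0.4114 -0.2326]]
w7 [ 270  123   59   97 1214] [[324, 123], [324, 172], [293, 218], [282, 219], [270, 129]]
[[ 0.4047 -0.157 ]
 [ 0.4748 -0.157 ]
 [ 0.547  -0.2047]
 [ 0.5487 -0.2217]
 [ 0.4129 -0.2331]]
LED,key [[ 0.4392 -0.1935]
 [ 0.475  -0.1895]]
rear L mid R, front L mid R [[ 0.4203 -0.2116]
 [ 0.4152 -0.1936]
 [ 0.4144 -0.1758]
 [ 0.4954 -0.2052]
 [ 0.494  -0.1861]
 [ 0.4912 -0.1673]]
body sides L,R at mid [[ 0.4535 -0.2105]
 [ 0.4513 -0.1718]]
yellow tip [[ 0.4884 -0.1623]
 [ 0.5006 -0.16  ]]
mark [[ 0.4124 -0.193   0.004 ]]
```

```bash
python3 - <<'E'
from h import *
import pickle
p=pickle.load(open('w7.pkl','rb'))
e=ray(p,np.array([[513,262],[485,330],[446,420],[412,498]])/5+[238,82],.01)[:,:2]
th=np.radians(5.2);R=np.array([[np.cos(th),-np.sin(th)],[np.sin(th),np.cos(th)]])
print('yellow left edge in scanner frame',(e-[.469,-.1887])@R)
print('grip pt', np.array([.469,-.1887])+R@[-.02,0])
E
```

```text
yellow left edge in scanner frame [[-0.044   0.0591]
 [-0.0258  0.0498]
 [-0.001   0.0365]
 [ 0.0211  0.0246]]
grip pt [ 0.4491 -0.1905]
```

Emit:
jog_arm(
  deltas=[
    [-0.053,[0.0147,-0.033,0.02],-0.091],
    [-0.053,[0.0147,-0.033,0.06],-0.091],
    [-0.053,[0.0147,-0.033,0.105],-0.091],
    [-0.053,[0.0147,-0.033,0.15],-0.091],
    [-0.053,[0.0147,-0.033,0.19],-0.091],
    [-0.053,[0.0147,-0.033,0.205],-0.091],
    [-0.053,[0.0147,-0.033,0.205],-0.091],
    [-0.053,[0.0147,-0.033,0.205],-0.091],
    [-0.053,[0.0147,-0.033,0.205],-0.091],
  ],
  force=40,
)

```text
t: 35.1
tool_pos: [0.446, -0.1904, 0.0931]
tool_rot: [[-0.996, -0.092, 0.002], [-0.092, 0.996, -0.001], [-0.002, -0.001, -1.0]]
ft_force: [1.0, -0.9, 0.2]
opening: 0.528
gripper_force: 0.0
```

```bash
python3 - <<'E'
from h import *
where();a=robot.grab_frame('wrist');cv2.imwrite('pics/w8.png',tile(a,220,80,200,150,4))
E
```

```text
t 35.1 pos [ 0.446  -0.1904  0.0931] yaw -5.27 F [ 0.9859 -0.8957  0.1798] open 0.528 gf 0.0 q [ -30.9   29.   116.8    0.    34.1 -126.2]
```

View pics/w8.png

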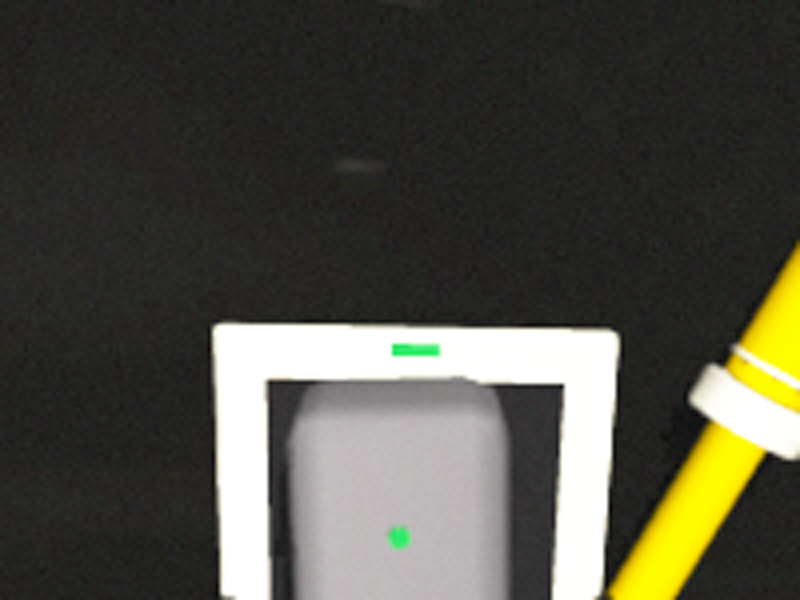

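The close view shows the scanner body (292–508) slightly left of centre and the LED at (398,537). The pad's rear corners are at (215,323) and (618,331), and the yellow one is clear on the right.

```bash
python3 - <<'E'
from h import *
p=robot.camera_params('wrist');s=robot.read_state();R=s['tool_rot'];P=s['tool_pos']
loc=lambda w:((w-P)@R)
f=lambda l,z:ray(p,np.array(l)/4+[220,80],z)
for n,l,z in(('pad rear corners',[[215,323],[618,331]],.004),('pad sides low',[[222,598],[602,598]],.004),('LED',[[398,537]],.038),('body L,R',[[290,500],[508,500]],.034),('mark',[[416,350]],.004),('body rear edge top',[[400,410]],.036),('base rear',[[400,380]],.008)):
    w=f(l,z);print(n,w[:,:2].tolist(),'tool',loc(w)[:,:2].tolist())
c=f([[215,323],[618,331]],.004)
d=c[1]-c[0];print('width',np.hypot(*d[:2]),'yaw',np.degrees(np.arctan2(-d[0],d[1])))
y=np.arctan2(-d[0],d[1]);print('pad centre',c.mean(0)[:2]+.07*np.array([np.cos(y),np.sin(y)]))
E
```

```text
pad rear corners [[0.4102897552909778, -0.23310475676979792], [0.40454924109330637, -0.1540304654642477]] tool [[0.039550355403497016, -0.039082435709487544], [0.03801685699696184, 0.04018506789494936]]
pad sides low [[0.4687335712411874, -0.22903750414392066], [0.4612825110700495, -0.14934054056353813]] tool [[-0.019020109445784885, -0.04039054181910136], [-0.018907358142369816, 0.03965383684993143]]
LED [[0.4388875282553493, -0.1939705937632078]] tool [[0.007423296317779841, -0.0027752919298085397]]
body L,R [[0.4351261375119554, -0.21385260746590443], [0.4314888360844575, -0.17484084322536192]] tool [[0.012998968011848404, -0.022223966323469405], [0.01304420013147873, 0.01695694104793925]]
mark [[0.4120125365150177, -0.19325918149874102]] tool [[0.034181642585718985, 0.00043734912098680626]]
body rear edge top [[0.4161308386720284, -0.19566872574788857]] tool [[0.03024342834052839, -0.0023775302127442555]]
base rear [[0.4174179637206866, -0.19590430622809615]] tool [[0.0290342333621306, -0.002696951008087097]]
width 0.07928238801101214 yaw 4.152187052706184
pad centre [ 0.4772 -0.1885]
```

Emit:
jog_arm(
  deltas=[
    [-0.053,[0,-0.0026,0.01],0],
    [-0.053,[0,-0.0026,0.03],0],
    [-0.053,[0,-0.0026,0.05],0],
    [-0.053,[0,-0.0026,0.062],0],
    [-0.053,[0,-0.0026,0.065],0],
    [-0.053,[0,-0.0026,0.065],0],
    [1,[0,-0.0026,0.065],0],
    [1,[0,-0.0026,0.065],0],
    [1,[0,-0.0026,0.065],0],
    [1,[0,-0.0026,0.065],0],
  ],
)

```text
t: 36.15
tool_pos: [0.4459, -0.1933, 0.0276]
tool_rot: [[-0.996, -0.091, 0.001], [-0.091, 0.996, -0.001], [-0.001, -0.001, -1.0]]
ft_force: [-1.0, 0.3, 7.0]
opening: 0.418
gripper_force: 39.7
```

Emit:
jog_arm(
  deltas=[
    [1,[0,0,0],0],
    [1,[0,0,0],0],
  ],
)

```text
t: 36.35
tool_pos: [0.4458, -0.1933, 0.0275]
tool_rot: [[-0.996, -0.091, 0.001], [-0.091, 0.996, -0.001], [-0.001, -0.001, -1.0]]
ft_force: [-0.0, -0.2, 6.6]
opening: 0.418
gripper_force: 39.7
```

Emit:
jog_arm(
  deltas=[
    [1,[0,0,-0.01],0],
    [1,[0,0,-0.045],0],
    [1,[0,0,-0.09],0],
    [1,[0,0,-0.135],0],
    [1,[0,0.01,-0.17],0],
    [1,[0.001,0.05,-0.175],0.04],
    [1,[0.002,0.098,-0.175],0.09],
    [1,[0.003,0.146,-0.175],0.13],
    [1,[0.004,0.194,-0.175],0.18],
    [1,[0.005,0.242,-0.175],0.219],
  ],
)

```text
t: 37.35
tool_pos: [0.4176, 0.0491, 0.2026]
tool_rot: [[-0.992, 0.13, 0.001], [0.13, 0.992, 0.0], [-0.001, 0.0, -1.0]]
ft_force: [2.1, -0.2, -1.5]
opening: 0.421
gripper_force: 39.7
```

```bash
python3 - <<'E'
from h import *
where();s=robot.read_state();d=s['tool_rot'].T@(np.array([.4017,.2137,.0555])-s['tool_pos']);print(d,s['tool_rot'])
E
```

```text
t 37.35 pos [0.4176 0.0491 0.2026] yaw 7.46 F [ 2.0979 -0.1885 -1.4946] open 0.421 gf 39.74025070667267 q [ -2.3  14.  118.7   0.   47.3 -84.9]
[0.0373 0.1611 0.1471] [[-0.9915  0.1299  0.0006]
 [ 0.1299  0.9915  0.0001]
 [-0.0006  0.0002 -1.    ]]
```

Emit:
jog_arm(
  deltas=[
    [1,[0.01,0.045,0],0],
    [1,[0.02,0.09,0],0],
    [1,[0.03,0.13,0],0],
    [1,[0.0373,0.161,0],0],
    [1,[0.0373,0.161,0.03],0],
    [1,[0.0373,0.161,0.075],0],
    [1,[0.0373,0.161,0.115],0],
    [1,[0.0373,0.161,0.14],0],
    [1,[0.0373,0.161,0.147],0],
    [1,[0.0373,0.161,0.147],0],
  ],
)

```text
t: 38.35
tool_pos: [0.4019, 0.2118, 0.0549]
tool_rot: [[-0.992, 0.127, -0.001], [0.127, 0.992, -0.0], [0.001, -0.001, -1.0]]
ft_force: [-0.6, -0.3, -0.6]
opening: 0.422
gripper_force: 39.7
```

```bash
python3 - <<'E'
from h import *
where();s=robot.read_state();d=s['tool_rot'].T@(np.array([.4017,.2137,.0555])-s['tool_pos']);print(d,s['tool_rot'])
b=robot.grab_frame('scene');a=robot.grab_frame('wrist')
cv2.imwrite('pics/c9.png',np.vstack([cv2.resize(a[:280],(640,280)),cv2.resize(b[130:250,230:400],(453,320),interpolation=cv2.INTER_CUBIC).copy() if 0 else cv2.copyMakeBorder(cv2.resize(b[130:250,230:400],(453,320),interpolation=cv2.INTER_CUBIC),0,0,0,187,0)]))
E
```

```text
t 38.35 pos [0.4019 0.2118 0.0549] yaw 7.32 F [-0.6313 -0.2794 -0.6035] open 0.422 gf 39.743220806121826 q [ 19.4  31.7 122.3   0.   26.1 -63.2]
[ 0.0004  0.0019 -0.0006] [[-0.9918  0.1274 -0.0013]
 [ 0.1274  0.9918 -0.0004]
 [ 0.0012 -0.0006 -1.    ]]
```

View pics/c9.png

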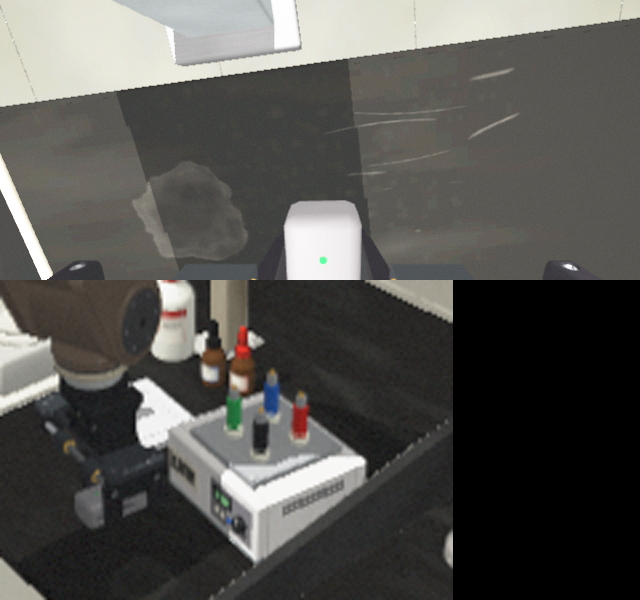

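All four electrodes are seated, and the scanner is square in the hand (LED at column 323) in front of the label. I'll correct 1.5 mm in y and hold.

Emit:
jog_arm(
  deltas=[
    [1,[0,0.0015,0],0],
    [1,[0,0.0015,0],0],
    [1,[0,0.0015,0],0],
    [1,[0,0.0015,0],0],
    [1,[0,0.0015,0],0],
    [1,[0,0.0015,0],0],
    [1,[0,0.0015,0],0],
    [1,[0,0.0015,0],0],
    [1,[0,0.0015,0],0],
    [1,[0,0.0015,0],0],
  ],
)

```text
t: 39.45
tool_pos: [0.4023, 0.2133, 0.0549]
tool_rot: [[-0.992, 0.127, 0.0], [0.127, 0.992, 0.0], [-0.0, 0.0, -1.0]]
ft_force: [0.2, -0.0, -1.5]
opening: 0.419
gripper_force: 39.7
```

Emit:
jog_arm(
  deltas=[
    [1,[0,0,0],0],
    [1,[0,0,0],0],
    [1,[0,0,0],0],
    [1,[0,0,0],0],
    [1,[0,0,0],0],
    [1,[0,0,0],0],
    [1,[0,0,0],0],
    [1,[0,0,0],0],
    [1,[0,0,0],0],
    [1,[0,0,0],0],
  ],
)

```text
t: 40.45
tool_pos: [0.4022, 0.2133, 0.055]
tool_rot: [[-0.992, 0.128, 0.0], [0.128, 0.992, 0.0], [-0.0, 0.0, -1.0]]
ft_force: [-0.8, -1.0, -1.2]
opening: 0.422
gripper_force: 39.7
```

Emit:
jog_arm(
  deltas=[
    [1,[0,0,0],0],
    [1,[0,0,0],0],
    [1,[0,0,0],0],
    [1,[0,0,0],0],
    [1,[0,0,0],0],
    [1,[0,0,0],0],
    [1,[0,0,0],0],
    [1,[0,0,0],0],
    [1,[0,0,0],0],
    [1,[0,0,0],0],
  ],
)

```text
t: 41.45
tool_pos: [0.4022, 0.2133, 0.0549]
tool_rot: [[-0.992, 0.127, 0.0], [0.127, 0.992, 0.0], [0.0, 0.0, -1.0]]
ft_force: [-0.7, -0.1, -0.9]
opening: 0.424
gripper_force: 39.7
```

```bash
python3 - <<'E'
from h import *
where();p=robot.camera_params('wrist');s=robot.read_state();R=s['tool_rot']
a=robot.grab_frame('wrist')
# LED (bright green) position in tool frame, at scanner top plane (TCP z+0.0105)
g=cv2.inRange(a,(0,150,0),(170,255,150))
ys,xs=np.nonzero(g[150:]);print(len(xs),xs.mean(),ys.mean()+150)
print(R.T@(ray(p,[[xs.mean(),ys.mean()+150]],s['tool_pos'][2]+.0105)[0]-s['tool_pos']))
E
```

```text
t 41.45 pos [0.4022 0.2133 0.0549] yaw 7.32 F [-0.6683 -0.1243 -0.8815] open 0.424 gf 39.743269085884094 q [ 19.6  31.7 122.2   0.   26.1 -63.1]
213 426.84507042253523 331.5633802816901
[-0.037   0.0571 -0.0105]
```

Emit:
jog_arm(
  deltas=[
    [1,[0,0,0],0],
    [1,[0,0,0],0],
    [1,[0,0,0],0],
    [1,[0,0,0],0],
    [1,[0,0,0],0],
    [1,[0,0,-0.015],0],
    [1,[0,0,-0.055],0],
    [1,[0,0,-0.1],0],
    [1,[0,0,-0.14],0],
    [1,[0,0,-0.15],0],
  ],
)

```text
t: 42.5
tool_pos: [0.4032, 0.2137, 0.2086]
tool_rot: [[-0.992, 0.127, 0.006], [0.127, 0.992, 0.002], [-0.005, 0.003, -1.0]]
ft_force: [0.7, 0.4, -1.6]
opening: 0.42
gripper_force: 39.7
```

Emit:
jog_arm(
  deltas=[
    [1,[-0.01,-0.04,0],0],
    [1,[-0.022,-0.085,0],0],
    [1,[-0.034,-0.13,0],-0.03],
    [1,[-0.046,-0.176,0],-0.07],
    [1,[-0.058,-0.222,0],-0.11],
    [1,[-0.07,-0.268,0],-0.15],
    [1,[-0.082,-0.314,0],-0.18],
    [1,[-0.094,-0.36,0],-0.205],
    [1,[-0.1024,-0.394,0],-0.205],
    [1,[-0.1024,-0.394,0],-0.205],
  ],
)

```text
t: 43.5
tool_pos: [0.4537, -0.1941, 0.2038]
tool_rot: [[-0.997, -0.074, -0.0], [-0.074, 0.997, -0.0], [0.0, -0.0, -1.0]]
ft_force: [0.3, 0.7, -2.0]
opening: 0.42
gripper_force: 39.7
```

```bash
python3 - <<'E'
from h import *
where();p=robot.camera_params('wrist');s=robot.read_state();R=s['tool_rot']
a=robot.grab_frame('wrist');cv2.imwrite('pics/w10.png',a)
print('err tool',R.T@(np.array([.4537,-.1906,.0275])-s['tool_pos']))
# pad white frame corners again, from here
m=(a.min(2)>150).astype(np.uint8);n,lab,st,ce=cv2.connectedComponentsWithStats(m)
for i in range(1,n):
    if st[i,4]>250:
        e=cv2.approxPolyDP(cv2.convexHull(np.argwhere(lab==i)[:,::-1].astype(np.int32)),4,True)[:,0];w=ray(p,e,.004)[:,:2]
        if (abs(w-[.47,-.19]).max()<.15): print(st[i],e.tolist(),w.tolist())
# yellow extents
h=cv2.inRange(a,(0,150,180),(90,255,255));ys,xs=np.nonzero(h)
i=xs.argmin();print('yellow px',len(xs),ray(p,[[xs[i],ys[i]],[xs[ys.argmax()],ys.max()]],.01))
E
```

```text
t 43.5 pos [ 0.4537 -0.1941  0.2038] yaw -4.22 F [ 0.3246  0.7167 -2.04  ] open 0.42 gf 39.742814898490906 q [ -30.8   19.7  109.4   -0.    50.9 -125. ]
err tool [-0.0003  0.0035  0.1763]
[ 292  137   71   67 1565] [[362, 138], [361, 183], [353, 198], [294, 203], [293, 137]] [[0.40582382592308286, -0.15426314725076004], [0.4578196072739257, -0.14964449979042568], [0.47687493412883586, -0.15711774322153033], [0.4883656709693915, -0.22693043416915967], [0.41044466978139377, -0.23162910558919733]]
yellow px 1131 [[ 0.6382 -0.2829  0.01  ]
 [ 0.6619 -0.2815  0.01  ]]
```

Emit:
jog_arm(
  deltas=[
    [1,[0,0.003,0.02],0],
    [1,[0,0.003,0.06],0],
    [1,[0,0.003,0.1],0],
    [1,[0,0.003,0.13],0],
    [1,[0,0.003,0.145],0],
    [1,[0,0.003,0.145],0],
    [1,[0,0.003,0.145],0],
  ],
)

```text
t: 44.25
tool_pos: [0.4533, -0.1867, 0.06]
tool_rot: [[-0.997, -0.078, -0.001], [-0.078, 0.997, 0.001], [0.001, 0.001, -1.0]]
ft_force: [-0.0, -0.7, -1.5]
opening: 0.422
gripper_force: 39.7
```

```bash
python3 - <<'E'
from h import *
where();s=robot.read_state();print('err',s['tool_rot'].T@(np.array([.4538,-.1901,.0275])-s['tool_pos']),s['tool_rot'])
E
```

```text
t 44.25 pos [ 0.4533 -0.1867  0.06  ] yaw -4.47 F [-0.0078 -0.6713 -1.5281] open 0.422 gf 39.74321365356445 q [ -30.1   32.7  117.2    0.    30.1 -124.6]
err [-0.0003 -0.0034  0.0325] [[-0.997  -0.078  -0.0006]
 [-0.078   0.997   0.0005]
 [ 0.0006  0.0006 -1.    ]]
```

Emit:
jog_arm(
  deltas=[
    [1,[0,-0.003,0],0],
    [1,[0,-0.0033,0],0],
    [1,[0,-0.0033,0],0],
    [1,[0,-0.0033,0.01],0],
    [1,[0,-0.0033,0.02],0],
    [1,[0,-0.0033,0.028],0],
    [1,[0,-0.0033,0.031],0],
    [1,[0,-0.0033,0.032],0],
    [1,[0,-0.0033,0.033],0],
    [1,[0,-0.0033,0.033],0],
  ],
)

```text
t: 45.25
tool_pos: [0.4534, -0.1906, 0.0275]
tool_rot: [[-0.997, -0.077, -0.0], [-0.077, 0.997, 0.0], [0.0, 0.0, -1.0]]
ft_force: [-3.5, 2.2, 13.7]
opening: 0.419
gripper_force: 39.8
```

Emit:
jog_arm(
  deltas=[
    [1,[0,0,-0.0008],0],
    [-0.03,[0,0,-0.0008],0],
    [-0.03,[0,0,-0.0008],0],
    [-0.03,[0,0,-0.0008],0],
    [-0.03,[0,0,-0.0008],0],
    [-0.03,[0,0,-0.015],0],
    [-0.03,[0,0,-0.05],0],
    [-0.03,[0,0,-0.095],0],
    [-0.03,[0,0,-0.14],0],
    [-0.03,[0,0,-0.19],0],
  ],
)

```text
t: 46.25
tool_pos: [0.4531, -0.1905, 0.2184]
tool_rot: [[-0.997, -0.077, -0.001], [-0.077, 0.997, 0.001], [0.001, 0.001, -1.0]]
ft_force: [0.2, -0.4, 0.6]
opening: 0.517
gripper_force: 0.0
```

Emit:
jog_arm(
  deltas=[
    [-0.03,[0,0,-0.05],0],
    [-0.03,[0,0,-0.08],0],
    [-0.03,[0,0,-0.08],0],
    [-0.03,[0,0,-0.08],0],
    [-0.03,[0,0,-0.08],0],
    [-0.03,[0,0,-0.08],0],
  ],
)

```text
t: 46.85
tool_pos: [0.4533, -0.1907, 0.2956]
tool_rot: [[-0.997, -0.077, -0.002], [-0.077, 0.997, 0.001], [0.002, 0.002, -1.0]]
ft_force: [0.2, 0.1, -0.0]
opening: 0.514
gripper_force: 0.0
```

```bash
python3 - <<'E'
from h import *
where();p=robot.camera_params('wrist');a=robot.grab_frame('wrist');cv2.imwrite('pics/w11.png',a)
t=robot.grab_frame('top');cv2.imwrite('pics/t11.png',t)
def comp(m,z,amin):
    n,lab,st,ce=cv2.connectedComponentsWithStats(m.astype(np.uint8))
    for i in range(1,n):
        w=ray(p,ce[i],z)[0,:2]
        if st[i,4]>amin and abs(w-[.47,-.19]).max()<.12:
            P=np.argwhere(lab==i)[:,::-1].astype(np.int32);e=cv2.approxPolyDP(cv2.convexHull(P),4,True)[:,0]
            r=cv2.minAreaRect(ray(p,P,z)[:,:2].astype(np.float32));print(st[i,4],'cen',w,'rect',r,e.tolist(),ray(p,e,z)[:,:2].round(4).tolist())
b=a.astype(int)
print('white');comp(b.min(2)>150,.004,250)
print('orange');comp((b[...,2]>200)&(b[...,1]<170)&(b[...,0]<80),.038,100)
print('green');comp((b[...,1]-b[...,2]>50)&(b[...,1]-b[...,0]>30),.004,3)
print('grey');comp((b.max(2)-b.min(2)<25)&(b.mean(2)>85)&(b.mean(2)<150),.038,500)
E
```

```text
t 46.85 pos [ 0.4533 -0.1907  0.2956] yaw -4.42 F [ 0.1615  0.1346 -0.0439] open 0.514 gf 0.0 q [ -30.5   13.5  102.4    0.    64.2 -124.9]
white
1274 cen [ 0.4511 -0.2003] rect ((0.4768122732639313, -0.18922950327396393), (0.13914792239665985, 0.07975859940052032), 3.9961001873016357) [[351, 131], [345, 178], [304, 222], [298, 222], [296, 130]] [[0.4057, -0.1551], [0.474, -0.1568], [0.5481, -0.213], [0.5489, -0.2222], [0.4103, -0.2324]]
orange
291 cen [ 0.4823 -0.1883] rect ((0.48242661356925964, -0.1879924088716507), (0.025645539164543152, 0.02076852135360241), 4.43536901473999) [[331, 196], [316, 196], [317, 179], [330, 179]] [[0.493, -0.1768], [0.4946, -0.1975], [0.4703, -0.1978], [0.469, -0.1802]]
green
12 cen [ 0.4121 -0.1941] rect ((0.41219428181648254, -0.19413839280605316), (0.0013891777489334345, 0.008465929888188839), 4.43488073348999) [[326, 133], [320, 133]] [[0.4112, -0.19], [0.4118, -0.1984]]
7 cen [ 0.4528 -0.1914] rect ((0.45275458693504333, -0.1909981369972229), (0.0029348316602408886, 0.002900969935581088), 4.372433185577393) [[323, 161]] [[0.4513, -0.1911]]
grey
1235 cen [ 0.4539 -0.1913] rect ((0.4611237645149231, -0.19098132848739624), (0.08017676323652267, 0.03647075593471527), 5.138117790222168) [[334, 200], [310, 197], [312, 144], [336, 147]] [[0.4984, -0.1721], [0.4967, -0.2057], [0.4236, -0.2078], [0.4251, -0.1759]]
```

```bash
python3 -c "
from workcell import robot
print(robot.close_job())"
```

```text
the job is handed in; nothing more can be done
None
```

The job is handed in: the lid is on the bench, all four electrodes are seated, and the scanner was held at the label for about 3 s and laid back within about 1 mm of the pad's centre; the yellow look-alike toppled early on, though I never touched it.

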